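# Pin the tail shoe of a sash clamp

## Robot

A 6-joint arm with a two-finger parallel gripper is mounted at the origin on the work surface. World frame = base frame: x ahead of the robot, y to its left, z up, the work surface at z = 0. Lengths are in m, angles in rad, forces in N, time in s.
With the tool pointing down it reaches from about 0.35 to 0.725 m from the base axis. Payload 4.3 kg.
Tool frame: the origin (TCP) lies on the centre line of the jaws, within the pads' length; the fingertips stand 14 mm ahead of it and the grasp point (between the pads) lies 5 mm behind it; z points along the fingers, y is the line along which they close (so a half turn about z gives the same grasp; the last joint's range is limited). The gripper opens to 85 mm and grips with 20 to 120 N. Pads are 22 mm wide; open, the fingers measure 114 mm over their backs; the gripper's body (76 mm by 85 mm) begins 54 mm behind the grasp point. The pads swing forward as they close: fully open they stand 13 mm farther back than shut.
Start: joints at [1.234, 0.377, 0.081, 1.274, 0, 1.46], TCP at [0.129, 0.56, 0.245] pointing down, gripper open.
Joint ranges: [-2.72, 2.72], [-0.84, 1.66], [-1.02, 1.22], [-1.77, 2.12], [-1.37, 1.28], [-3.14, 3.14]. Speed limits (rad/s): [2.57, 2.57, 3.14, 3.14, 3.14, 3.14].

## Interface

Orientations are given as a unit quaternion [w, x, y, z].
In Python, from bench import env gives the robot as it stands.
- The arm moves only by the tool arm_command, never from a script. Its argument "steps" is one flat list of numbers, 7 for each row, row after row: the shift along the tool's x, y, z scaled (see below), then the turn, a rotation vector about the tool's x, y, z scaled (see below), then the gripper command: -1 is shut, 1 is fully open, values between are in proportion. In form: [dx, dy, dz, wx, wy, wz, gripper, dx, dy, dz, wx, wy, wz, gripper, ...]. A call has 1 to 20 rows; each row shifts and turns the commanded pose from where the row before left it, along the tool's axes as they then stand; what a row does not reach is not made up. The controller multiplies each number of a shift by 0.3 m and each number of a turn by pi rad. A row lasts 1/12 s, in which the tool goes at most 41.7 mm and 7.16 degrees, less where a joint would pass 70% of its speed; a pose out of reach is approached as far as the arm can. A call with a number of a shift or a turn outside -1 to 1 is refused whole. A call with a gripper value outside its range is refused whole. The fingers move at their own pace and stop on an object; "newtons" is the grip in N (left out, the last holds). Time passes only in rows, so rows that do not move let the fingers close. It gives the time, the measured TCP pose, the force, the opening and the grip force at its end, in the units of the state.
- env.state(): the state, without advancing time (a new reading comes with each control period).
- env.snapshot(name): name is "scene" or "top" or "wrist"; returns a dict with "img" (480x640x3 uint8, red, green, blue), "K" (3x3 intrinsics, pixels), "k1" (the pictures are not rectified: a ray, as slopes to the right and down, at radius r is drawn at 1 + k1 r^2 times it, then the intrinsics apply), "origin" and "attitude" of the camera in the world. Camera axes: x right, y down, z forward; pixel columns grow to the right and rows downward; lengths in m; the calibration is good to about 2 mm. A picture is of the moment at which its call begins. There is no depth.
- env.hand_in(): hands the job in; it is judged then, once.
Trained networks look in a picture, given as the dict that the camera call returned (one of the last four; its "shot" number tells which), for a name from the list of things; names that differ only in an ending like _2 or _b are one class to them, and where a whole thing is asked for, a point or a joint stands for the part that bears it (a point fixed in the world has none). Each returns a list of dicts, best first, with "score" (0 to 1); they miss things now and then, are a little off and sometimes report something else, mostly with a low value. They report only what shows in the picture. A call takes as long as a camera call.
- env.outline_of(label, picture): "pixels" (480x640 bool, what is visible of it) and "position" ([column, row] in pixels, amid what is visible of it).
- env.pinpoint(label, picture): "position" ([column, row] in pixels: a listed point, or the origin of a listed thing).
The state is a dict: "time_s": time; "joint_positions": joint angles; "joint_velocities": joint speeds; "joint_efforts": joint torques, N m; "tcp_pos": TCP position; "eef_rot": TCP orientation; "wrist_force": force on the tool from outside, world axes, zero at the start; "wrist_torque": the same for the moment, N m; "finger_gap": finger opening in m; "grip_force": force on a finger pad.
Only numpy, scipy, OpenCV 4.12 (cv2) and the standard library are available. Lean on these libraries where they do the work, as an engineer would, in place of code of your own. Each camera call takes 0.05 s, during which the arm holds its last target. There are 200 camera calls.

## Task

Set up the sash clamp for the carved panel: slide its red tail shoe along the bar until its bore lines up with the hole in the bar (you will have to feel for it), and drive the blue-handled locking pin in from the robot's side, through shoe and bar, until its brass collar is fully home and the spring keeper clicks. Let go of the pin and leave the other things on the bench where they are.

Things in the scene. Friction and masses are not known exactly. Their poses are not given: they have to be found in the camera images.
- clamp: Fixed parts of a sash clamp on the bench: red head (y 300 mm) and pale carved panel (x -80 to 80, y 95 to 255 mm, top 95 mm up). Origin on the bench; x square across the steel bar, away from the robot, y along the bar to the panel, z up. Bar: 10 mm thick (x -5 to 5), 35 to 75 mm above the bench, y from -165 to 300 mm; a low bearer is under its tail at y -145. The bar stays still.
- hole_nominal (a point): Nominal centre of the one bar hole the shoe can reach (14.5 mm, axis x, right through the bar), 55 mm above the clamp's origin, clamp's axes. The bar floats lengthwise in the head, so the hole truly lies up to 9 mm to either side along y; no reading gives it. It is seen until the shoe covers it, then must be felt with the pin's nose. The other holes are 120 mm away.
- shoe (a joint): Red tail shoe astride the bar: 38 mm in x, 70 in y, 25 to 85 mm above the bench, jaw ridge to 96 mm at its panel end. Value 0 to 0.11 m, grows towards the panel (clamp +y); 0.085 puts its bore over hole_nominal. Starts at 0 to 0.05; about 3 N of friction, stays where left. A pin held in its near bore drags it along.
- shoe_bore (a point): Centre of the mouth of the shoe's 14 mm bore on the outer face of the near (robot side) cheek, 55 mm above the bench, at the shoe's mid length; x into the bore, y to the panel, z up. Along x from this face: near cheek 0 to 12 mm, gap, bar 14 to 24, gap, far cheek 26 to 38, keeper's plunger at 46 mm. Mouths have 1 to 1.5 mm chamfers.
- shoe_fin (a point): Middle of the top of the steel fin on the shoe, 107 mm above the bench: 12 mm thick in x, 26 mm long in y, standing 22 mm above the shoe; clamp's axes. Handy to pinch from above to slide the shoe.
- keeper (a joint): Spring keeper with a yellow button, on the shoe's far cheek: a plunger that springs down into the pin's neck. Value in m, 0 = down, grows as it is lifted (to 0.008). The pin's nose lifts it 2.7 mm (5 to 10 N of push on the pin); it clicks back to 0 as the pin comes home and then bars the way back.
- pin: Steel pin, level, axis 55 mm up in its rest. Origin: centre of the collar's front face; x along the shaft to nose, z up. Shaft 12 mm thick, x 0 to 56, with a 6 mm neck from 40 to 51.5 (back shoulder tapered from 34); nose tapers to 5 mm at 70. Brass collar 26 mm across, x -8 to 0; blue handle x -58 to -8, 16 wide (y), 24 tall (z), robot side. 0.08 to 0.15 kg. Home: origin at shoe_bore, x along it.
- rest: Fixed plywood rest for the pin, 140 x 50 mm; origin on the bench under the pin's origin, x along the pin. A 10 mm wide foot carries the handle's end and a saddle at x 30 to 42 mm, 61 mm tall, the shaft; both open upwards. Beside the handle the fingers have room down to 10 mm above the bench.
- mallet: Carver's round mallet, dark wood, 90 mm across, 225 mm tall, standing on its head; origin under its centre. A bystander.
- gouge_a: Gouge with a pale wooden handle, 210 mm long, lying flat, 26 mm thick; origin under it, 100 mm from the handle's butt, x along the blade. A bystander.
- gouge_b: Gouge with a black handle, otherwise like gouge_a. A bystander.
- glue: White glue bottle, red cap, 60 mm across, 170 mm tall; origin under its centre. A bystander.
- brush: Brush lying flat; origin under its middle, x along it. A bystander.
- offcut: Pale notched wooden offcut 120 x 45 x 30 mm lying flat; origin under its centre. A bystander.
- mug: Blue mug 80 mm across, 90 mm tall; origin under its centre. A bystander.

How it is judged:
At the end, for the whole second after the job is handed in: The pin passes through both cheeks of the shoe and the bar: its origin (collar face) lies within 3 mm of site shoe_bore in each of that site's axes and its axis within 0.12 rad of the bore's, the keeper is down (below 1 mm), the pin is still and released (x of pin in the frame of shoe_bore between -0.003 and 0.003 m and y of pin in the frame of shoe_bore between -0.003 and 0.003 m and z of pin in the frame of shoe_bore between -0.003 and 0.003 m and angle between the x axis of pin and the x axis of shoe_bore, either way round below 0.12 rad and value of joint keeper below 0.001 m and linear speed of pin below 0.02 m/s); the robot touches nothing.
It fails at once if a bystander (mallet, gouges, glue, brush, offcut, mug) is shifted by more than 25 mm (distance of any of mallet, gouge_a, gouge_b, glue, brush, offcut, mug from where it was at the start of the episode above 0.025 m).
It also fails if it takes over 67 s, if anything falls off the work surface, if the arm or the gripper's body presses on something with over 40 N, if the wrist force passes 120 N, or if a joint passes its speed limit or range.

## Working session

There is one attempt and no reset: what is moved stays moved. The work goes in short steps, Python scripts to look and compute and a tool call to move; the robot and the scene stay as the last step left them, time stands still between calls to the robot, and variables do not carry over. Pictures are saved under pics/ and viewed, at most 10 in all, crops included, and the job is handed in when it is done.

Besides the shell and the picture viewer there is one more tool, called after "Request:" as a command line: name --argument value ..., lists and objects as JSON in quotes. arm_command: Moves the arm, as the interface text tells. Its arguments: {"type":"object","properties":{"steps":{"type":"array","items":{"type":"number","minimum":-1,"maximum":1}},"newtons":{"type":"number"}},"required":["steps"]}

```bash
mkdir -p pics; cat > h.py <<'E'
import numpy as np, cv2
from bench import env
from scipy.spatial.transform import Rotation as R
def att(s):
    a=np.array(s["attitude"]); 
    return a if a.shape==(3,3) else R.from_quat(a[[1,2,3,0]]).as_matrix()
def ray(s,p):
    K=np.array(s["K"]);d=np.array([(p[0]-K[0,2])/K[0,0],(p[1]-K[1,2])/K[1,1]])
    u=d.copy()
    for _ in range(20): u=d/(1+s["k1"]*(u@u))
    return att(s)@np.array([u[0],u[1],1.])
def at_z(s,p,z):
    o=np.array(s["origin"]);r=ray(s,p);return o+r*(z-o[2])/r[2]
def proj(s,X):
    v=att(s).T@(np.array(X)-np.array(s["origin"]));u=v[:2]/v[2];u=u*(1+s["k1"]*(u@u));K=np.array(s["K"])
    return np.array([K[0,0]*u[0]+K[0,2],K[1,1]*u[1]+K[1,2]])
def save(s,n): cv2.imwrite(f"pics/{n}.png",s["img"][:,:,::-1])
E
python3 - <<'E'
from h import *
np.set_printoptions(precision=4,suppress=True)
print(env.state())
Z=dict(clamp=0,hole_nominal=.055,shoe_bore=.055,shoe_fin=.107,pin=.055,rest=0,mallet=0,gouge_a=0,gouge_b=0,glue=0,brush=0,offcut=0,mug=0)
for c in("scene","top"):
    s=env.snapshot(c);save(s,c);print(c,s["origin"],s["attitude"],s["k1"])
    for n,z in Z.items():
        for d in env.pinpoint(n,s)[:2]:print(n,np.round(d["score"],2),np.round(d["position"],1),at_z(s,d["position"],z))
t=cv2.imread("pics/top.png");
E
```

```text
{'time_s': 0.0, 'joint_positions': array([1.2337, 0.3781, 0.0796, 1.2744, 0.    , 1.4605]), 'joint_velocities': array([ 0.0008, -0.0004, -0.0012,  0.0007, -0.0001, -0.0027]), 'joint_efforts': array([  0.0012, -46.3603,  26.9873,   0.0208,   0.0001,   0.    ]), 'tcp_pos': array([0.1291, 0.5597, 0.2443]), 'eef_rot': array([-0.0002,  0.1132,  0.9936, -0.001 ]), 'wrist_force': array([ 0.6086,  0.298 , -0.1742]), 'wrist_torque': array([-0.0088,  0.0251,  0.0211]), 'grip_force': 0.0, 'finger_gap': 0.08570545950410818}
scene [ 1.7371 -0.3769  1.0659] [-0.3422  0.6952  0.5705 -0.2724] -0.16052363314230692
clamp 0.92 [397.4 283.4] [0.6119 0.114  0.    ]
hole_nominal 0.78 [397.2 266.7] [0.604  0.1099 0.055 ]
hole_nominal 0.29 [436.5 218.8] [0.4084 0.3024 0.055 ]
shoe_bore 0.87 [379.6 269.8] [0.6074 0.0584 0.055 ]
shoe_fin 0.74 [379.8 260.6] [0.6297 0.0474 0.107 ]
pin 0.55 [253.1 252.3] [ 0.4677 -0.2691  0.055 ]
rest 0.74 [250.3 267.5] [ 0.4666 -0.2799  0.    ]
mallet 0.73 [154.8 303.4] [ 0.5681 -0.5511  0.    ]
mallet 0.36 [434.7 216. ] [0.3201 0.3394 0.    ]
gouge_a 0.7 [355.4 336.6] [ 0.7843
[... 753 characters left out ...]
]
pin 0.7 [389.2 275.6] [ 0.4723 -0.2746  0.055 ]
rest 0.81 [385.2 277.4] [ 0.4694 -0.2724  0.    ]
mallet 0.64 [468.1 317.7] [ 0.3718 -0.4758  0.    ]
mallet 0.63 [496.2 243.2] [ 0.5574 -0.5505  0.    ]
gouge_a 0.68 [272.6 317.2] [0.3682 0.0086 0.    ]
gouge_a 0.68 [299.4 151.4] [ 0.7929 -0.0533  0.    ]
gouge_b 0.68 [272.6 317.2] [0.3682 0.0086 0.    ]
gouge_b 0.68 [299.4 151.4] [ 0.7929 -0.0533  0.    ]
glue 0.85 [445.6 224.6] [ 0.6039 -0.4256  0.    ]
glue 0.63 [254.7 205.9] [0.6494 0.0596 0.    ]
brush 0.66 [467.4 320. ] [ 0.3662 -0.4739  0.    ]
offcut 0.9 [137.4 333.1] [0.3265 0.3449 0.    ]
mug 0.75 [387.7 181.6] [ 0.7142 -0.2805  0.    ]
mug 0.16 [250.2 215.8] [0.6237 0.0705 0.    ]
```

View pics/top.png

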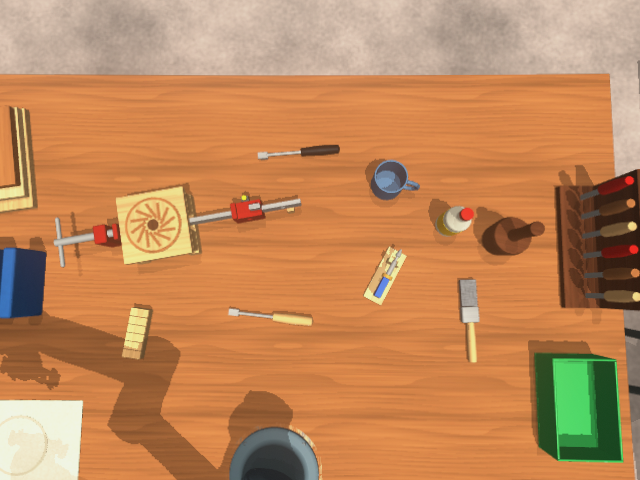

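View pics/scene.png

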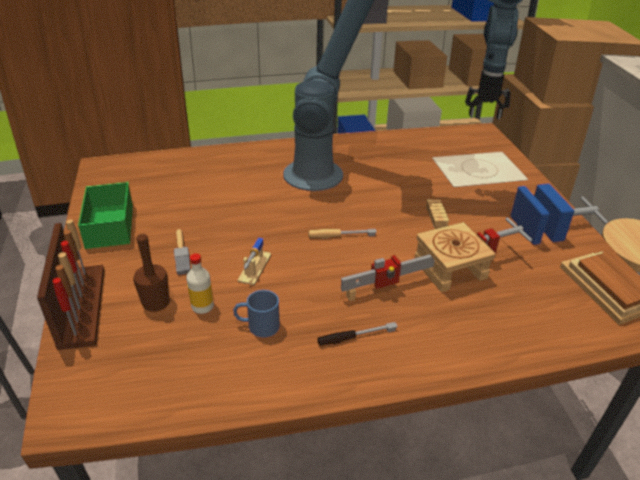

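The top view shows the clamp at left (shoe at 247,208, panel at 155,225). The pin on its rest is at 387,275, pointing up and to the right. The pin network's hit at (389,184) is actually the mug. The scene view agrees. I'll move towards the shoe for a closer look.

Request:
arm_command --steps '[-0.098,-0.082,0,0,0,0,1,-0.098,-0.082,0,0,0,0,1,-0.098,-0.082,0,0,0,0,1,-0.098,-0.082,0,0,0,0,1,-0.098,-0.082,0,0,0,0,1,-0.098,-0.082,0,0,0,0,1,-0.098,-0.082,0,0,0,0,1,-0.098,-0.082,0,0,0,0,1,-0.098,-0.082,0,0,0,0,1,-0.098,-0.082,0,0,0,0,1,-0.098,-0.082,0,0,0,0,1,-0.098,-0.082,0,0,0,0,1,-0.098,-0.082,0,0,0,0,1,-0.098,-0.082,0,0,0,0,1,-0.098,-0.082,0,0,0,0,1,-0.098,-0.082,0,0,0,0,1]'

```text
time_s: 2.73
tcp_pos: [0.5, 0.0692, 0.2455]
eef_rot: [0.0, 0.113, 0.994, 0.0]
wrist_force: [0.8, 0.6, 0.1]
finger_gap: 0.0858
grip_force: 0.0
```

```bash
python3 - <<'E'
from h import *
np.set_printoptions(precision=4,suppress=True)
st=env.state();print(st["time_s"],st["tcp_pos"],st["eef_rot"])
T=R.from_quat(st["eef_rot"][[1,2,3,0]]).as_matrix()
s=env.snapshot("wrist");save(s,"w1");print(s["K"],s["k1"])
print("cam in tool",T.T@(np.array(s["origin"])-st["tcp_pos"]),"\n",T.T@att(s))
for n,z in dict(clamp=0,hole_nominal=.055,shoe_bore=.055,shoe_fin=.107).items():
    for d in env.pinpoint(n,s)[:2]:print(n,np.round(d["score"],2),np.round(d["position"],1),at_z(s,d["position"],z))
E
```

```text
2.7333 [0.5    0.0692 0.2455] [0.0003 0.1133 0.9936 0.0002]
[[350.7121   0.     322.4348]
 [  0.     350.7121 242.2209]
 [  0.       0.       1.    ]] -0.047504725366643775
cam in tool [ 0.0807 -0.0003 -0.1272] 
 [[ 0.0008 -0.9495 -0.3139]
 [ 1.      0.0007  0.0005]
 [-0.0002 -0.3139  0.9495]]
clamp 0.86 [381.5 290.9] [0.616  0.1137 0.    ]
hole_nominal 0.68 [386.6 316.6] [0.6174 0.1099 0.055 ]
hole_nominal 0.39 [235.6  95.7] [0.38   0.0213 0.055 ]
shoe_bore 0.85 [346.3 319.3] [0.6111 0.0688 0.055 ]
shoe_fin 0.59 [329.7 370.4] [0.629  0.0462 0.107 ]
```

View pics/w1.png

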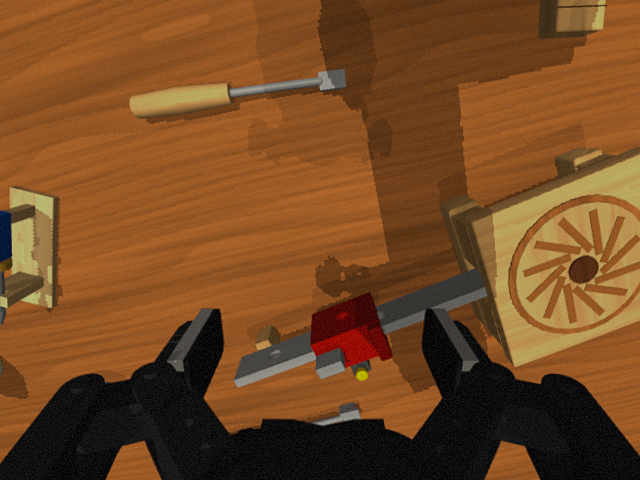

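The close view shows the shoe at (350,330) with its bore at (345,318). The bar runs up to the right into the panel, and the hole in question lies in shadow on the near face. I'll go lower, turn to match the bar and tilt to look at that face.

Request:
arm_command --steps '[-0.033,0,0.117,0,0,0,1,-0.033,0,0.117,0,0,0,1,-0.033,0,0.117,0,0,0,1,0,0,0,0,0,-0.032,1,0,0,0,0,0,-0.032,1,0,0,0,0,0,-0.032,1,0,0,0,0,0,-0.032,1,0,0,0,0,-0.0333,0,1,0,0,0,0,-0.0333,0,1,0,0,0,0,-0.0333,0,1,0,0,0,0,-0.0333,0,1,0,0,0,0,-0.0333,0,1,0,0,0,0,0,0,1]'

```text
time_s: 4.07
tcp_pos: [0.5153, 0.0666, 0.1315]
eef_rot: [0.252, -0.085, 0.964, 0.024]
wrist_force: [-3.6, 0.3, -3.5]
finger_gap: 0.0853
grip_force: 0.0
```

```bash
python3 - <<'E'
from h import *
np.set_printoptions(precision=4,suppress=True)
s=env.snapshot("wrist");save(s,"w2")
import pickle;pickle.dump(s,open("w2.pkl","wb"))
for n,z in dict(clamp=0,hole_nominal=.055,shoe_bore=.055,shoe_fin=.107).items():
    for d in env.pinpoint(n,s)[:2]:print(n,np.round(d["score"],2),np.round(d["position"],1),at_z(s,d["position"],z))
E
```

```text
clamp 0.76 [349.  255.1] [ 0.6152  0.1091 -0.    ]
hole_nominal 0.76 [352.8 306.6] [0.6129 0.1086 0.055 ]
shoe_bore 0.61 [302.2 298.3] [0.608  0.0679 0.055 ]
shoe_fin 0.72 [264.  373.9] [0.6282 0.0455 0.107 ]
```

View pics/w2.png

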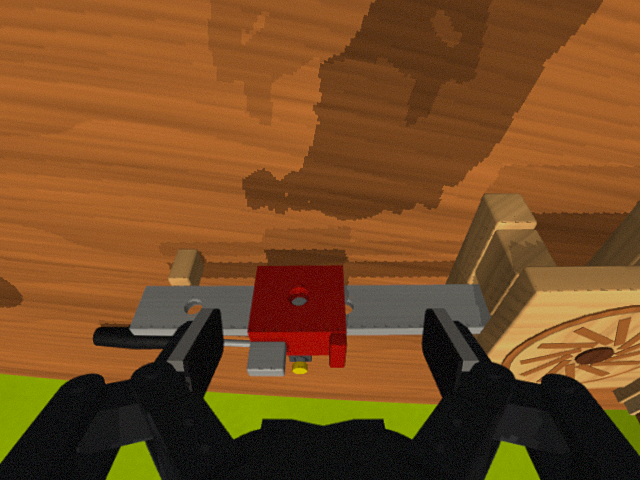

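The bar lies level across the picture. The bore is at (299,299), the sought hole peeks out at about (349,307) beside the shoe, and the hole 120 mm tailward is fully seen at (195,306), so both can be used. I'll enlarge that part.

```bash
python3 - <<'E'
import cv2
i=cv2.imread("pics/w2.png")[270:370,120:380]
i=cv2.convertScaleAbs(i,alpha=1.5,beta=30)
cv2.imwrite("pics/w2c.png",cv2.resize(i,None,fx=3,fy=3,interpolation=cv2.INTER_CUBIC))
E
```

```text
(no output)
```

View pics/w2c.png

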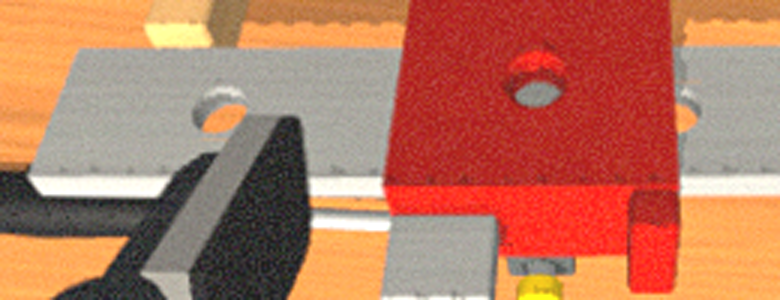

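Zoomed: left hole centre ≈ (193.7,306.7), bore ≈ (299.7,297), right rim of the sought hole ≈ (354,307). Bar near face edges are on rows 285.7 and 328.7.

```bash
python3 - <<'E'
from h import *
import pickle
np.set_printoptions(precision=4,suppress=True)
s=pickle.load(open("w2.pkl","rb"))
for z,v in((.075,328.7),(.035,285.7)):
    a,b=[at_z(s,(u,v),z) for u in (150,375)];d=b-a;print("yaw",np.arctan2(-d[0],d[1]),a,b)
yw=np.arctan2(-d[0],d[1])
L=at_z(s,(193.7,306.7),.055);B=at_z(s,(299.7,297),.055);Rr=at_z(s,(354,307),.055)
ey=np.array([-np.sin(yw),np.cos(yw),0]);ex=np.array([np.cos(yw),np.sin(yw),0])
for n,p in(("L",L),("B",B),("Rr",Rr),("clamp",[.615,.112,0]),("fin",at_z(s,(264,374),.107))):print(n,p,"ex,ey",ex@p,ey@p)
st=env.state();print(st["tcp_pos"],st["eef_rot"])
T=R.from_quat(st["eef_rot"][[1,2,3,0]]).as_matrix();print(T)
for c in ("top",):
    q=env.snapshot(c)
    o=env.outline_of("pin",q)
    for d in o[:2]:
        m=d["pixels"];ys,xs=np.nonzero(m);print(d["score"],d["position"],m.sum())
        P=np.array([at_z(q,(x,y),.06)[:2] for x,y in zip(xs,ys)]);c0=P.mean(0);w,V=np.linalg.eigh(np.cov((P-c0).T));v=V[:,1]*np.sign(V[0,1]);t=(P-c0)@v
        print("pin c",c0,"yaw",np.arctan2(v[1],v[0]),"ends",c0+v*t.min(),c0+v*t.max())
    for d in env.outline_of("rest",q)[:1]:
        m=d["pixels"].astype(np.uint8);r=cv2.minAreaRect(cv2.findNonZero(m));print(r,[at_z(q,p,0)[:2] for p in cv2.boxPoints(r)])
E
```

```text
yaw 0.17954775460252345 [ 0.6392 -0.0429  0.075 ] [0.609  0.1234 0.075 ]
yaw 0.17637370050859752 [ 0.6423 -0.0557  0.035 ] [0.6096 0.1278 0.035 ]
L [ 0.6351 -0.0148  0.055 ] ex,ey 0.6226163704425656 -0.12599543074477906
B [0.6066 0.0658 0.055 ] ex,ey 0.6087431954102112 -0.04168628218768805
Rr [0.6133 0.1096 0.055 ] ex,ey 0.6230249728861356 0.0003217584876631176
clamp [0.615, 0.112, 0] ex,ey 0.6251107565487825 0.002354155264371255
fin [0.6284 0.0455 0.107 ] ex,ey 0.6266176710328741 -0.06542197906412407
[0.5323 0.0647 0.1435] [ 0.2598 -0.0852  0.9616  0.0224]
[[-0.8505 -0.1755  0.4959]
 [-0.1522  0.9845  0.0873]
 [-0.5035 -0.0012 -0.864 ]]
0.86 [386.0, 279.6] 327
pin c [ 0.4716 -0.268 ] yaw -0.4925339875076876 ends [ 0.4237 -0.2423] [ 0.5329 -0.3009]
((384.3170166015625, 275.9914245605469), (21.0946044921875, 57.240970611572266), 27.69947052001953) [array([ 0.4215, -0.2134]), array([ 0.5492, -0.2808]), array([ 0.5247, -0.3274]), array([ 0.3977, -0.2598])]
```

The bar hole lies at about ey = −6.7 mm and the bore now at −41.7 mm, so the shoe has to travel ~35 mm. The yaw is 0.178. Next is the pin: untilt, raise, go over to it and turn.

Request:
arm_command --steps '[0,0,0,0,0.0333,0,1,0,0,0,0,0.0333,0,1,0,0,0,0,0.0333,0,1,0,0,0,0,0.0333,0,1,0,0,0,0,0.0333,0,1,0.054,-0.109,-0.05,0,0,0,1,0.054,-0.109,-0.05,0,0,0,1,0.054,-0.109,-0.05,0,0,0,1,0.054,-0.109,-0.05,0,0,0,1,0.054,-0.109,0,0,0,0,1,0.054,-0.109,0,0,0,0,1,0.054,-0.109,0,0,0,0,1,0.054,-0.109,0,0,0,0,1,0.054,-0.109,0,0,0,0,1,0,0,0,0,0,0.0354,1,0,0,0,0,0,0.0354,1,0,0,0,0,0,0.0354,1,0,0,0,0,0,0.0354,1,0,0,0,0,0,0.0354,1,0,0,0,0,0,0.0354,1]'

```text
time_s: 6.13
tcp_pos: [0.437, -0.2519, 0.2006]
eef_rot: [0.0, 0.246, 0.969, -0.0]
wrist_force: [0.8, 0.3, -0.8]
finger_gap: 0.0855
grip_force: 0.0
```

```bash
python3 - <<'E'
from h import *
np.set_printoptions(precision=4,suppress=True)
s=env.snapshot("wrist");save(s,"w3")
st=env.state();print(st["time_s"],st["tcp_pos"],st["eef_rot"],st["joint_positions"])
T=R.from_quat(st["eef_rot"][[1,2,3,0]]).as_matrix();print(T)
for n,z in dict(pin=.055,rest=0).items():
    for d in env.pinpoint(n,s)[:2]:print(n,np.round(d["score"],2),np.round(d["position"],1),at_z(s,d["position"],z))
    for d in env.outline_of(n,s)[:1]:
        m=d["pixels"].astype(np.uint8);r=cv2.minAreaRect(cv2.findNonZero(m));print(r,d["score"],[at_z(s,p,z)[:2] for p in cv2.boxPoints(r)])
E
```

```text
6.1833 [ 0.437  -0.2518  0.2006] [ 0.0005  0.2479  0.9688 -0.0002] [-0.6487  0.2523 -0.2111  1.1063  0.0001 -0.1477]
[[-0.8771  0.4802  0.0009]
 [ 0.4802  0.8771 -0.0006]
 [-0.001  -0.0001 -1.    ]]
pin 0.67 [326.6 275.2] [ 0.473  -0.2676  0.055 ]
((326.0, 277.0), (140.0, 30.0), 90.0) 0.76 [array([ 0.4153, -0.2507]), array([ 0.4266, -0.2297]), array([ 0.5423, -0.2899]), array([ 0.5292, -0.314 ])]
rest 0.69 [324.5 258. ] [ 0.4771 -0.2715  0.    ]
((512.4356079101562, 20.65781593322754), (34.551116943359375, 134.46609497070312), 64.9164047241211) 0.72 [array([ 0.3481, -0.0876]), array([0.3544, 0.021 ]), array([0.3823, 0.0249]), array([ 0.3763, -0.086 ])]
```

View pics/w3.png

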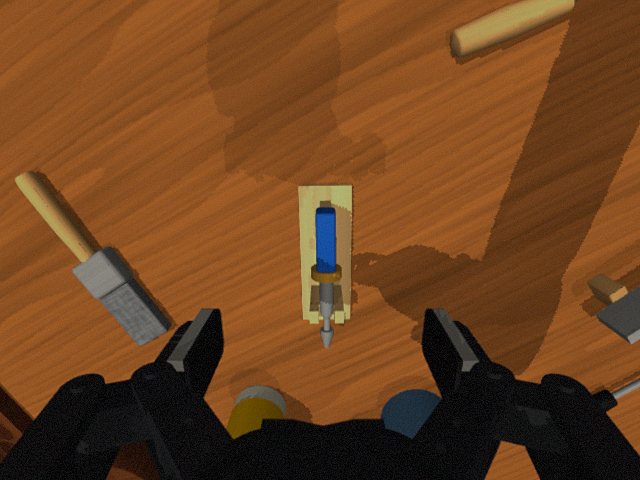

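The pin stands upright in the picture, with the handle centre on column 326 and the nose at (327,345). It is about 3 mm to the tool's +y. Descend and grip.

Request:
arm_command --steps '[-0.003,0.0095,0.12,0,0,0,1,0,0,0.12,0,0,0,1,0,0,0.12,0,0,0,1,0,0,0.08,0,0,0,1,0,0,0.052,0,0,0,1,0,0,0,0,0,0,1,0,0,0,0,0,0,-1,0,0,0,0,0,0,-1,0,0,0,0,0,0,-1,0,0,0,0,0,0,-1,0,0,0,0,0,0,-1,0,0,0,0,0,0,-1,0,0,0,0,0,0,-1,0,0,0,0,0,0,-1]' --newtons 80

```text
time_s: 7.55
tcp_pos: [0.4388, -0.2494, 0.0534]
eef_rot: [0.001, 0.243, 0.97, -0.0]
wrist_force: [-0.8, 0.5, 6.1]
finger_gap: 0.0148
grip_force: 78.1
```

Request:
arm_command --steps '[0,0,-0.089,0,0,0,-1,0,0,-0.089,0,0,0,-1,0,0,-0.089,0,0,0,-1,0.0425,0.116,0,0,0,0,-1,0.0425,0.116,0,0,0,0,-1,0.0425,0.116,0,0,0,0,-1,0.0425,0.116,0,0,0,0,-1,0.0425,0.116,0,0,0,0,-1,0.0425,0.116,0,0,0,0,-1,0.0425,0.116,0,0,0,0,-1,0.0425,0.116,0,0,0,0,-1,0,0,0,0,0,-0.0355,-1,0,0,0,0,0,-0.0355,-1,0,0,0,0,0,-0.0355,-1,0,0,0,0,0,-0.0355,-1,0,0,0,0,0,-0.0355,-1,0,0,0,0,0,-0.0355,-1,0,0,0,0,0,0,-1]'

```text
time_s: 9.05
tcp_pos: [0.4791, 0.0449, 0.1322]
eef_rot: [-0.0, -0.089, 0.996, 0.0]
wrist_force: [-0.3, -0.1, -1.6]
finger_gap: 0.0149
grip_force: 78.6
```

```bash
python3 - <<'E'
from h import *
import pickle
np.set_printoptions(precision=4,suppress=True)
s=env.snapshot("wrist");save(s,"w4");pickle.dump(s,open("w4.pkl","wb"))
st=env.state();print(st["time_s"],st["tcp_pos"],st["eef_rot"],st["finger_gap"],st["wrist_force"],st["wrist_torque"])
T=R.from_quat(st["eef_rot"][[1,2,3,0]]).as_matrix();print(T)
pz=st["tcp_pos"][2]+.0016
for n,z in dict(pin=pz,shoe_bore=.055,shoe_fin=.107).items():
    for d in env.pinpoint(n,s)[:2]:
        p=at_z(s,d["position"],z);print(n,np.round(d["score"],2),np.round(d["position"],1),p,"tool",T.T@(p-st["tcp_pos"]))
E
```

```text
9.1 [0.4792 0.0448 0.1322] [-0.0004 -0.0874  0.9962  0.0001] 0.014756961026946973 [-0.6937  0.5012 -1.3824] [-0.049   0.0404 -0.0356]
[[-0.9847 -0.1742 -0.0007]
 [-0.1742  0.9847  0.    ]
 [ 0.0007  0.0002 -1.    ]]
pin 0.79 [321.1 405.5] [0.517  0.0509 0.1338] tool [-0.0383 -0.0005 -0.0016]
```

View pics/w4.png

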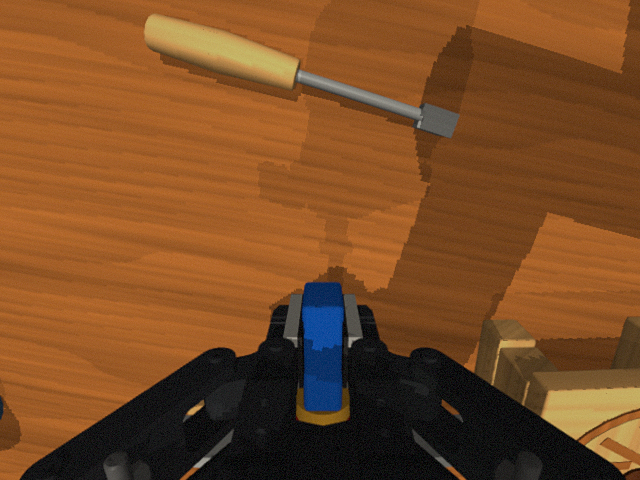

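The pin sits straight in the hand, with its collar 38 mm ahead of the TCP. Lower to bore height and advance gently.

Request:
arm_command --steps '[0,-0.003,0.088,0,0,0,-1,0,0,0.088,0,0,0,-1,0,0,0.087,0,0,0,-1,0,0,0,0,0,0,-1,0,0,0,0,0,0,-1,-0.02,0,0,0,0,0,-1,-0.02,0,0,0,0,0,-1,-0.02,0,0,0,0,0,-1,-0.02,0,0,0,0,0,-1,0,0,0,0,0,0,-1,0,0,0,0,0,0,-1]'

```text
time_s: 10.17
tcp_pos: [0.5044, 0.0482, 0.0541]
eef_rot: [0.001, -0.089, 0.996, -0.0]
wrist_force: [0.7, 0.0, -2.1]
finger_gap: 0.0148
grip_force: 78.5
```

Request:
arm_command --steps '[-0.012,0,0,0,0,0,-1,-0.012,0,0,0,0,0,-1,0,0,0,0,0,0,-1]'

```text
time_s: 10.42
tcp_pos: [0.5111, 0.0493, 0.0537]
eef_rot: [0.0, -0.088, 0.996, -0.0]
wrist_force: [-0.1, -0.2, -1.4]
finger_gap: 0.0147
grip_force: 78.6
```

Request:
arm_command --steps '[0,0.02,0,0,0,0,-1,0,0.02,0,0,0,0,-1,0,0.02,0,0,0,0,-1,0,0.02,0,0,0,0,-1,0,0.02,0,0,0,0,-1]'

```text
time_s: 10.83
tcp_pos: [0.5052, 0.0795, 0.0537]
eef_rot: [0.0, -0.088, 0.996, -0.0]
wrist_force: [2.0, -3.4, -1.1]
finger_gap: 0.0147
grip_force: 78.7
```

The shoe is being dragged, with about 3.4 N of resistance. Finish the travel, then push gently.

Request:
arm_command --steps '[0,0.017,0,0,0,0,-1,0,0,0,0,0,0,-1,-0.01,0,0,0,0,0,-1,-0.01,0,0,0,0,0,-1,0,0,0,0,0,0,-1]'

```text
time_s: 11.25
tcp_pos: [0.5108, 0.0855, 0.0536]
eef_rot: [0.0, -0.089, 0.996, 0.001]
wrist_force: [0.4, 0.0, -2.0]
finger_gap: 0.0149
grip_force: 78.7
```

Request:
arm_command --steps '[-0.008,0,0,0,0,0,-1,-0.008,0,0,0,0,0,-1,-0.008,0,0,0,0,0,-1,-0.008,0,0,0,0,0,-1,0,0,0,0,0,0,-1]'

```text
time_s: 11.67
tcp_pos: [0.5204, 0.0867, 0.0537]
eef_rot: [0.0, -0.088, 0.996, 0.0]
wrist_force: [0.6, 0.0, -0.4]
finger_gap: 0.0148
grip_force: 78.7
```

The nose is through the bar. Keep going.

Request:
arm_command --steps '[-0.012,0,0,0,0,0,-1,-0.012,0,0,0,0,0,-1,-0.012,0,0,0,0,0,-1,-0.012,0,0,0,0,0,-1,0,0,0,0,0,0,-1]'

```text
time_s: 12.08
tcp_pos: [0.535, 0.0895, 0.0538]
eef_rot: [0.001, -0.089, 0.996, 0.0]
wrist_force: [0.7, -0.7, -1.1]
finger_gap: 0.0146
grip_force: 78.7
```

Request:
arm_command --steps '[-0.012,0,0,0,0,0,-1,-0.012,0,0,0,0,0,-1,-0.012,0,0,0,0,0,-1,-0.012,0,0,0,0,0,-1,-0.012,0,0,0,0,0,-1,-0.012,0,0,0,0,0,-1,0,0,0,0,0,0,-1]'

```text
time_s: 12.67
tcp_pos: [0.556, 0.0931, 0.0535]
eef_rot: [0.0, -0.088, 0.996, 0.0]
wrist_force: [2.2, -1.2, -2.9]
finger_gap: 0.0148
grip_force: 78.4
```

Request:
arm_command --steps '[-0.008,0,0,0,0,0,-1,-0.008,0,0,0,0,0,-1,-0.007,0,0,0,0,0,-1,0,0,0,0,0,0,-1]'

```text
time_s: 13.0
tcp_pos: [0.561, 0.094, 0.0534]
eef_rot: [-0.001, -0.088, 0.996, -0.0]
wrist_force: [-4.4, -2.2, 0.3]
finger_gap: 0.0146
grip_force: 79.2
```

Request:
arm_command --steps '[-0.007,0,0,0,0,0,-1,-0.007,0,0,0,0,0,-1,0,0,0,0,0,0,-1,0,0,0,0,0,0,-1]'

```text
time_s: 13.33
tcp_pos: [0.561, 0.094, 0.0531]
eef_rot: [-0.005, -0.088, 0.996, -0.001]
wrist_force: [-13.4, -5.5, 8.9]
finger_gap: 0.0146
grip_force: 80.3
```

Request:
arm_command --steps '[-0.01,0,0,0,0,0,-1,0,0,0,0,0,0,-1,-0.008,0,0,0,0,0,-1,0,0,0,0,0,0,-1,0,0,0,0,0,0,-1]'

```text
time_s: 13.75
tcp_pos: [0.5613, 0.094, 0.0521]
eef_rot: [-0.009, -0.088, 0.996, -0.002]
wrist_force: [-22.8, -8.1, 15.9]
finger_gap: 0.015
grip_force: 81.4
```

```bash
python3 - <<'E'
from h import *
np.set_printoptions(precision=4,suppress=True)
st=env.state();print(st["tcp_pos"],st["eef_rot"],st["wrist_force"],st["wrist_torque"],st["grip_force"])
s=env.snapshot("scene")
save(s,"s2")
c=np.round(proj(s,[.60,.105,.07])).astype(int);print(c)
i=s["img"][c[1]-60:c[1]+60,c[0]-80:c[0]+80,::-1]
cv2.imwrite("pics/s2c.png",cv2.resize(i,None,fx=5,fy=5,interpolation=cv2.INTER_CUBIC))
E
```

```text
[0.5613 0.094  0.0521] [-0.0093 -0.0882  0.9961 -0.0015] [-22.7695  -8.1061  15.9178] [-1.3736  3.8476 -0.0714] 81.41016125679016
[396 262]
```

View pics/s2c.png

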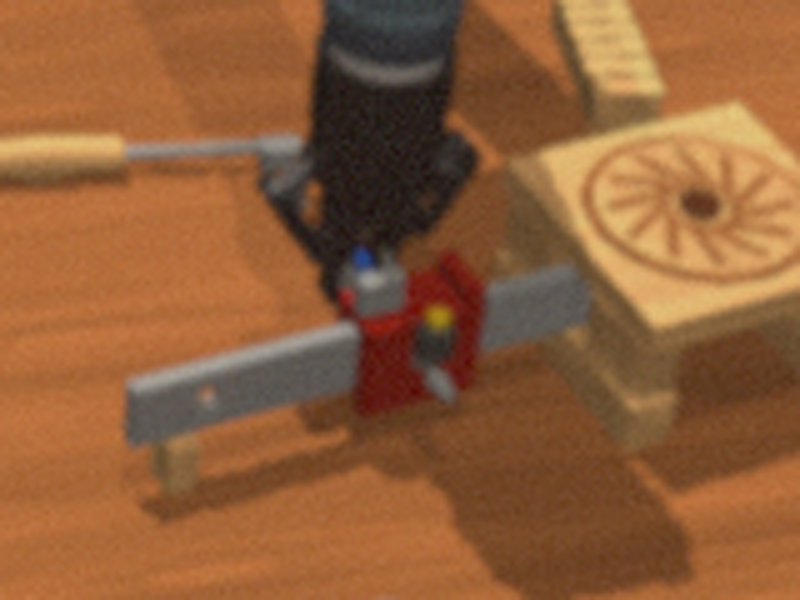

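The nose shows clear beyond the keeper at (440,385) and the keeper sits low. The pin stopped at 22 N, well above the keeper's lift force. Back off the push and tug lightly to test the latch.

Request:
arm_command --steps '[0.012,0,0,0,0,0,-1,0.012,0,0,0,0,0,-1,0.012,0,0,0,0,0,-1,0,0,0,0,0,0,-1]'

```text
time_s: 14.13
tcp_pos: [0.5604, 0.0939, 0.0534]
eef_rot: [-0.0, -0.088, 0.996, -0.0]
wrist_force: [-0.4, -2.5, -3.9]
finger_gap: 0.0148
grip_force: 78.5
```

Request:
arm_command --steps '[0.012,0,0,0,0,0,-1,0,0,0,0,0,0,-1]'

```text
time_s: 14.3
tcp_pos: [0.5588, 0.0935, 0.0538]
eef_rot: [0.002, -0.088, 0.996, 0.0]
wrist_force: [5.1, -1.7, -7.7]
finger_gap: 0.0146
grip_force: 78.1
```

It is held: about 2 mm of play, then 5 N of resistance. Seat it again, relax, and release.

Request:
arm_command --steps '[-0.012,0,0,0,0,0,-1,-0.02,0,0,0,0,0,-1,-0.01,0,0,0,0,0,-1,0,0,0,0,0,0,-1,0.012,0,0,0,0,0,-1,0.011,0,0,0,0,0,-1,0,0,0,0,0,0,-1]'

```text
time_s: 14.88
tcp_pos: [0.5611, 0.0942, 0.0532]
eef_rot: [-0.002, -0.088, 0.996, -0.0]
wrist_force: [-3.8, -2.6, -1.4]
finger_gap: 0.0145
grip_force: 78.9
```

Request:
arm_command --steps '[0,0,0,0,0,0,0.2,0,0,0,0,0,0,0.2,0,0,0,0,0,0,0.2,0,0,0,0,0,0,0.2,0,0,0,0,0,0,0.2,0,0,-0.04,0,0,0,0.2,0,0,-0.1,0,0,0,0.2,0,0,-0.12,0,0,0,0.2,0.1,0,-0.1,0,0,0,0.2,0.1,0,-0.1,0,0,0,0.2,0.1,0,0,0,0,0,0.2,0,0,0,0,0,0,0.2]'

```text
time_s: 15.88
tcp_pos: [0.4704, 0.0785, 0.1917]
eef_rot: [-0.001, -0.089, 0.996, 0.0]
wrist_force: [-1.4, 0.2, -0.6]
finger_gap: 0.0512
grip_force: 0.0
```

```bash
python3 - <<'E'
from h import *
np.set_printoptions(precision=4,suppress=True)
st=env.state();print(st["time_s"],st["tcp_pos"],st["wrist_force"],st["finger_gap"])
s=env.snapshot("wrist");save(s,"w5")
for n,z in dict(pin=.055,shoe_bore=.055,keeper=.08).items():
    for d in env.pinpoint(n,s)[:1]:print(n,d["score"],d["position"],at_z(s,d["position"],z))
E
```

```text
15.8833 [0.4704 0.0785 0.1917] [-1.4438  0.1598 -0.5963] 0.05116039334647672
pin 0.74 [318.6, 371.4] [0.5987 0.098  0.055 ]
shoe_bore 0.68 [322.7, 373.3] [0.6001 0.102  0.055 ]Traceback (most recent call last):
  File "<stdin>", line 6, in <module>
ValueError: it knows: brush, clamp, glue, gouge, hole_nominal, mallet, mug, offcut, pin, rest, shoe_bore, shoe_fin
```

View pics/w5.png

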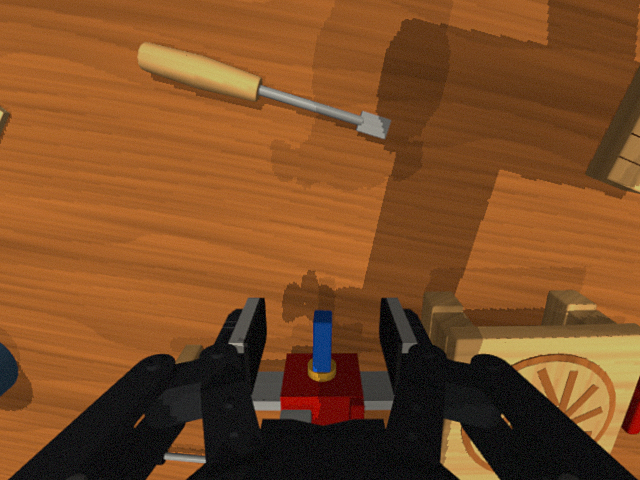

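The collar is flush against the shoe face at (322,370), the pin is straight and the gripper is clear. The tug test agreed with the keeper being down, so I'll hand in.

```bash
python3 -c "
from bench import env
print(env.hand_in())"
```

```text
the job is handed in; nothing more can be done
None
```

The job is handed in with no verdict returned: the shoe's bore is lined up with the bar hole, the pin is in to its collar and released, and a light tug met the keeper after about 2 mm; I didn't touch the other things on the bench.

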